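Stand up the flanged sleeve and slide it onto the spindle

TASK

Take the flanged steel sleeve off its sloping rest, stand it upright on its flange on the flat steel plate and let go of it. Then take it again from above by its top end, slide it over the upright spindle shaft between the two cheek plates, flange down, and lower it gently, without letting it drop, until the flange sits fully home on the shoulder; let go and leave it there. Leave the oil bottle, the battery pack, the tool pot and the loose collar where they are.

Things in the scene. Friction and masses are not known exactly. Their poses are not given: they have to be found in the camera images.
- sleeve: Loose bright steel sleeve, 0.4 to 0.65 kg, 90 mm long: at its foot a round flange, 60 mm in diameter, 8 mm thick; the rest a plain tube 36 mm in outer diameter. Bore 24 mm, right through. Origin: centre of the flange's outer face (the foot); z along the axis, flange to plain end.
- sleeve_end (a point): Centre of the sleeve's plain end, 90 mm along its z from the foot. At the start the sleeve lies on the rest with this end raised 30 degrees above level and nearer the robot, the flange on the far side; its z axis then points back towards the robot's side, within 40 degrees of world -x in plan.
- rest: Fixed grey sloping rest carrying the sleeve at the start; it and the spindle swap sides of the bench between starts. Base 130 x 60 x 8 mm, origin at the centre of its underside, x towards its low (flange) end. A V trough under the tube, 19 to 81 mm from the foot, keeps within 17 mm of the rest's centre plane: fingers can pass down both sides of the tube and the trough.
- rest_stop (a point): Where the sleeve's foot lies at the start: on the rest's centre plane, 50 mm along its x, 42 mm above the bench. A low stop, 24 mm wide, which ends 12 mm below the sleeve's axis, bears on the flange's outer face; the sleeve lifts straight up freely.
- plate: Fixed flat dark steel plate 100 x 100 x 10 mm, in the middle of the bench. Origin at the centre of its underside; its top is 10 mm above the bench.
- spindle: Fixed green spindle stand: base 110 x 110 mm, 26 mm high, origin at the centre of its underside. In its middle a steel shoulder, 52 mm in diameter, top at 30 mm, and on that an upright steel shaft, 20 mm in diameter (2 mm free all round in the sleeve's bore).
- cheeks (a point): Midway between the tops of the stand's two upright cheek plates, on the shaft's axis, 130 mm above the bench. The plates stand at y = +45 and -45 mm of the spindle, 12 mm thick in y, 50 mm wide in x; inner faces 78 mm apart, open along x. Open fingers do not fit between them along y: let them open and close along the spindle's x.
- seat (a point): Centre of the shoulder's top face, at the foot of the shaft, 30 mm above the bench; the sleeve's origin comes here. x and y axes as the spindle's.
- shaft_tip (a point): Centre of the shaft's top end, 80 mm above the seat; the shaft's last 8 mm taper to 12 mm in diameter. With the sleeve home, its plain end stands 10 mm above this, 120 mm above the bench.
- oil: Bystander: loose grey oil bottle with black cap, 56 mm in diameter, 150 mm tall. Origin at the centre of its underside.
- battery: Bystander: loose black battery pack, 100 x 72 mm, 61 mm high. Origin at the centre of its underside.
- pot: Bystander: loose dark steel pot, 64 mm in diameter, 100 mm high, with three red-handled screwdrivers standing in it up to 200 mm. Origin at the centre of its underside.
- collar: Bystander: loose plain steel collar lying flat, 56 mm in outer, 36 mm in inner diameter, 18 mm high. Origin at the centre of its underside.

How it is judged:
On the way:
1. the sleeve stands upright on its flange on the plate, let go (angle between sleeve's own z axis and vertical below 0.08 rad and z of sleeve in the frame of plate between 0.006 and 0.014 m and x of sleeve in the frame of plate between -0.05 and 0.05 m and y of sleeve in the frame of plate between -0.05 and 0.05 m and contact force between sleeve and the fingers below 0.1 N and linear speed of sleeve below 0.02 m/s), for 0.2 s.
At the end, for the whole second after the job is handed in: The sleeve is on the shaft, flange down and upright (within 0.06 rad), its foot within 3 mm of the shoulder's face and within 4 mm of the shaft's axis, at rest and let go (horizontal distance between sleeve and seat below 0.004 m and z of sleeve in the frame of seat between -0.004 and 0.003 m and angle between sleeve's own z axis and vertical below 0.06 rad and linear speed of sleeve below 0.02 m/s and contact force between sleeve and the fingers below 0.1 N); the robot touches nothing.
It fails at once if the sleeve drops down the shaft (faster than 0.35 m/s while it is on the shaft) (horizontal distance between sleeve and seat below 0.01 m and z of sleeve in the frame of seat below 0.075 m and linear speed of sleeve above 0.35 m/s).
It fails at once if the sleeve is pressed hard on the spindle (over 60 N) (contact force between sleeve and spindle above 60 N).
It fails at once if a bystander is moved by more than 20 mm or tipped (distance of any of oil, battery, pot, collar from where it was at the start of the episode above 0.02 m or angle between any of oil, battery, pot, collar's own z axis and vertical above 0.3 rad).
It also fails if it takes over 72 s, if anything falls off the work surface, if the arm or the gripper's body presses on something with over 40 N, if the wrist force passes 120 N, or if a joint passes its speed limit or range.

ROBOT

A 6-joint arm with a two-finger parallel gripper is mounted at the origin on the work surface. World frame = base frame: x ahead of the robot, y to its left, z up, the work surface at z = 0. Lengths are in m, angles in rad, forces in N, time in s.
With the tool pointing down it reaches from about 0.275 to 1 m from the base axis. Payload 8.4 kg.
Tool frame: the origin (TCP) lies midway between the tips of the shut fingers; the grasp point (between the pads) lies 19 mm behind it (robot.grip_point_offset is the distance from the TCP to the grasp point, in m); z points along the fingers, y is the line along which they close (so a half turn about z gives the same grasp; the last joint's range is limited). The gripper opens to 85 mm and grips with 20 to 120 N. Pads are 22 mm wide; open, the fingers measure 114 mm over their backs; the gripper's body (76 mm by 85 mm) begins 54 mm behind the grasp point. The pads swing forward as they close: fully open they stand 13 mm farther back than shut.
Start: joints at [-1.197, 0.353, 1.633, -0, 1.155, -0.002], TCP at [0.229, -0.581, 0.231] pointing down, gripper open.
Joint ranges: [-2.63, 2.63], [-0.92, 2.1], [0.06, 2.66], [-1.3, 4.44], [0, 2.69], [-3.02, 3.02]. Speed limits (rad/s): [2.22, 2.22, 2.79, 3.14, 3.14, 3.14].

INTERFACE

Orientations are given as [roll, pitch, yaw] about the fixed x, y, z axes, in that order (R = Rz(yaw) Ry(pitch) Rx(roll)).
In Python, from rig import robot gives the robot as it stands. Calls block until the motion is done:
- robot.move_pose(position, orientation): joint-space move of the TCP to a pose.
- robot.move_l(position, vel=0.15, rotation=None, force_limit=None): straight line of the TCP; rotation=None keeps the orientation; vel is the mean speed in m/s. With force_limit (N) it stops when the force on the tool has changed by that much, and returns True; else False.
- robot.set_joints(angles): joint-space move.
- robot.set_gripper(opening, squeeze=None): finger opening in m; squeeze is the grip in N (None keeps the last); returns when the fingers have stopped.
- robot.hold(seconds).
- robot.ik(position, orientation): joint angles nearest the present ones, or None.
- robot.get_state(): the state.
- robot.read_camera(name): name is "scene" or "top" or "wrist"; returns a dict with "frame" (420x560x3 uint8, blue, green, red), "vertical_fov" (degrees; the focal length in pixels is half the picture's height over the tangent of half this angle, whatever the lens; pixels are square), "cx", "cy" (the principal point, pixels), "extrinsics" (4x4, takes a point from world to camera coordinates). Camera axes: x right, y up, looking along -z (the intrinsics and any distortion apply to the point x, -y, -z); pixel columns grow to the right and rows downward; lengths in m; the calibration is good to about 2 mm. A picture is of the moment at which its call begins. There is no depth.
A pose or a line that the arm cannot do raises robot.Unreachable and nothing moves.
- robot.finish_job(): hands the job in; it is judged then, once.
The state is a dict: "time": time; "joints": joint angles; "qd": joint speeds; "tau": joint torques, N m; "position": TCP position; "ee_rot": TCP orientation; "contact_force": force on the tool from outside, world axes, zero at the start; "ft_torque": the same for the moment, N m; "gripper_width": finger opening in m; "finger_force": force on a finger pad.
Only numpy, scipy, OpenCV 4.12 (cv2) and the standard library are available. Lean on these libraries where they do the work, as an engineer would, in place of code of your own. Each camera call takes 0.05 s, during which the arm holds its last target. There are 200 camera calls.

## Working session

There is one attempt and no reset: what is moved stays moved. The work goes in short steps, each a Python script; the robot and the scene stay as the last script left them, time stands still between calls to the robot, and variables do not carry over. Pictures are saved under pics/ and viewed, at most 10 in all, crops included, and the job is handed in when it is done.

```bash
ls; mkdir -p pics; python3 - <<'E'
from rig import robot
import cv2,numpy as np
for n in("scene","top"):
    c=robot.read_camera(n);cv2.imwrite(f"pics/{n}0.png",c["frame"])
    print(n,{k:(v if k!="extrinsics" else np.round(v,4).tolist()) for k,v in c.items() if k!="frame"})
s=robot.get_state();print(s["time"],s["position"],s["ee_rot"],robot.grip_point_offset)
E
```

```text
pics
scene {'vertical_fov': 45.96575789334171, 'cx': 274.2249515434444, 'cy': 206.46084492449137, 'extrinsics': [[-0.4244, 0.9055, -0.0044, 0.2295], [-0.6889, -0.3197, 0.6506, 0.3239], [0.5877, 0.2791, 0.7594, -1.5406], [0.0, 0.0, 0.0, 1.0]]}
top {'vertical_fov': 43.33926151009755, 'cx': 273.03475742596174, 'cy': 204.21750706348817, 'extrinsics': [[0.0176, -0.9998, 0.0007, -0.0], [0.9963, 0.0176, 0.0839, -0.5702], [-0.0839, -0.0008, 0.9965, -1.0664], [0.0, 0.0, 0.0, 1.0]]}
0.1 [ 0.22920969 -0.58098879  0.23062366] [-3.14032280e+00  1.60831018e-05  3.75738626e-01] 0.0187
```

View pics/top0.png

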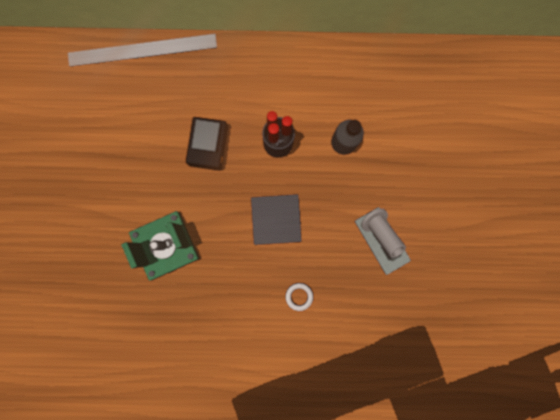

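View pics/scene0.png

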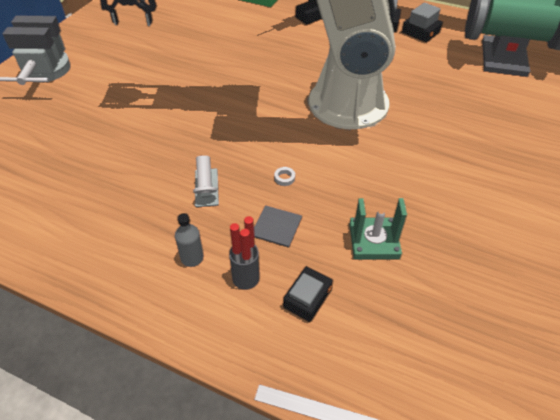

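The top view shows the rest and sleeve at about (383,240), the plate at (276,219), the spindle at (161,246) and the collar at (299,297). The battery, pot and oil bottle are at the back. I'll get rough positions from this, then look with the wrist camera.

```bash
cat > h.py <<'E'
import numpy as np,cv2
from rig import robot
def shot(n,name=None):
    c=robot.read_camera(n)
    if name: cv2.imwrite(f"pics/{name}.png",c["frame"]); np.save(f"pics/{name}.npy",c,allow_pickle=True)
    return c
def load(name): return np.load(f"pics/{name}.npy",allow_pickle=True).item()
def ray(c,u,v):
    h=c["frame"].shape[0]; f=h/2/np.tan(np.radians(c["vertical_fov"])/2)
    E=np.array(c["extrinsics"]); R,t=E[:3,:3],E[:3,3]
    d=R.T@np.array([(u-c["cx"])/f,-(v-c["cy"])/f,-1.]); return -R.T@t,d/np.linalg.norm(d)
def onz(c,u,v,z):
    o,d=ray(c,u,v); return o+d*(z-o[2])/d[2]
def proj(c,p):
    h=c["frame"].shape[0]; f=h/2/np.tan(np.radians(c["vertical_fov"])/2)
    E=np.array(c["extrinsics"]); q=E[:3,:3]@np.array(p)+E[:3,3]
    return c["cx"]-f*q[0]/q[2], c["cy"]+f*q[1]/q[2]
def blobs(c,mask,amin=150):
    return [k for k in cv2.findContours(mask.astype(np.uint8),cv2.RETR_EXTERNAL,cv2.CHAIN_APPROX_NONE)[0] if cv2.contourArea(k)>amin]
E
python3 - <<'E'
from h import *
c=shot("top","t1");f=c["frame"]
hsv=cv2.cvtColor(f,cv2.COLOR_BGR2HSV)
m=~((hsv[...,0]<20)&(hsv[...,1]>130)&(hsv[...,2]>40))
for k in blobs(c,m):
    r=cv2.minAreaRect(k);(u,v)=r[0]
    if 100<v<330:print(np.round(r[0],1),np.round(r[1],1),round(r[2],1),np.round(onz(c,u,v,0.008),3),"corners",np.round([onz(c,*q,.008)[:2] for q in cv2.boxPoints(r)],3).tolist())
E=np.array(c["extrinsics"])
w=shot("wrist");W=np.array(w["extrinsics"]);s=robot.get_state()
from scipy.spatial.transform import Rotation as Ro
R=Ro.from_euler("xyz",s["ee_rot"]).as_matrix();co=-W[:3,:3].T@W[:3,3]
print("cam in tool",R.T@(co-s["position"]),"view dir in tool",R.T@(-W[2,:3]),"up",R.T@W[1,:3],w["vertical_fov"],s["time"])
b=np.hstack([cv2.resize(f[195:285,340:430],None,fx=4.4,fy=4.4,interpolation=2),cv2.resize(f[195:285,115:205],None,fx=4.4,fy=4.4,interpolation=2)])
cv2.imwrite("pics/crop1.png",b)
E
```

```text
[299. 297.] [28. 28.] 90.0 [ 0.38  -0.047  0.008] corners [[0.408, -0.018], [0.409, -0.075], [0.352, -0.076], [0.351, -0.018]]
[157.9 247.6] [53.6 66.5] 66.3 [0.477 0.248 0.008] corners [[0.498, 0.334], [0.556, 0.21], [0.455, 0.161], [0.398, 0.285]]
[383.7 239.8] [63.9 32.8] 59.9 [ 0.501 -0.222  0.008] corners [[0.541, -0.158], [0.576, -0.218], [0.462, -0.284], [0.427, -0.225]]
[275.8 219. ] [47.7 47.8] 86.4 [0.54  0.004 0.008] corners [[0.586, 0.058], [0.594, -0.042], [0.495, -0.05], [0.487, 0.049]]
[276.7 141. ] [32.  28.5] 12.5 [0.706 0.005 0.008] corners [[0.683, 0.044], [0.743, 0.032], [0.729, -0.035], [0.669, -0.022]]
[346.4 137.5] [27.5 32.9] 35.0 [ 0.716 -0.143  0.008] corners [[0.703, -0.099], [0.762, -0.138], [0.729, -0.186], [0.67, -0.147]]
[204.4 141.5] [31.4 45.6] 6.3 [0.702 0.158 0.008] corners [[0.656, 0.194], [0.754, 0.187], [0.748, 0.12], [0.65, 0.129]]
cam in tool [ 0.06973442 -0.00039454 -0.14315099] view dir in tool [-2.74402856e-01  4.99934680e-04  9.61614696e-01] up [9.61614613e-01 8.07564731e-04 2.74402412e-01] 67.02579421334207 0.2
```

View pics/crop1.png

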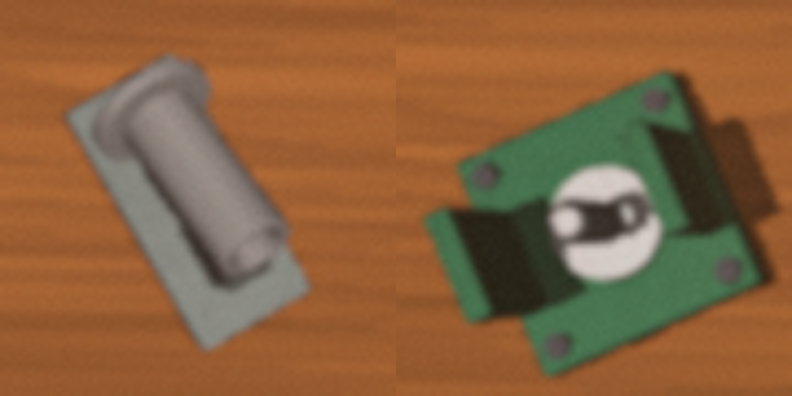

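The rest is at about (0.50,-0.22) with yaw near 30°. The spindle is at about (0.48,0.25), with its cheek line running roughly along (0.34,-0.94). Next I'll take wrist close-ups and check IK for the tilted grasp.

```bash
cat >> h.py <<'E'
from scipy.spatial.transform import Rotation as Ro
def look(target,yaw,h=.22):
    x=np.array([np.cos(yaw),np.sin(yaw),0])
    robot.move_pose((np.array([*target[:2],h])+.035*x).tolist(),[np.pi,0,yaw])
def orient(d,y):
    d=d/np.linalg.norm(d); return Ro.from_matrix(np.c_[np.cross(y,d),y,d]).as_euler("xyz")
E
python3 - <<'E'
from h import *
th=np.radians(30);ex=np.array([np.cos(th),np.sin(th),0]);ey=np.array([-ex[1],ex[0],0]);Z=np.array([0,0,1.])
foot=np.array([.501,-.222,.042])+.05*ex;a=-np.cos(th)*ex+.5*Z
g=foot+.062*a
look([.49,-.23],np.radians(60));shot("wrist","w_rest");print(robot.get_state()["time"])
for phi in (30,40,50,60,75):
  p=np.radians(phi);d=np.cos(p)*ex-np.sin(p)*Z
  for s in(1,-1):
    o=orient(d,s*ey);q=robot.ik((g+.0187*d).tolist(),o.tolist());q0=robot.ik((g-.1*d).tolist(),o.tolist())
    out=[]
    for yw in range(-180,180,30):
        b=p+np.pi/3; y=np.array([-np.sin(np.radians(yw)),np.cos(np.radians(yw)),0]);e=np.array([y[1],-y[0],0])
        d2=np.cos(b)*e-np.sin(b)*Z
        q2=robot.ik((np.array([.54,.004,.072])+.0187*d2).tolist(),orient(d2,s*y).tolist())
        if q2 is not None: out.append((yw,np.round(q2,1).tolist()))
    print(phi,s,None if q is None else np.round(q,2),q0 is not None,out)
look([.478,.245],np.radians(110));shot("wrist","w_sp");print(robot.get_state()["time"])
cv2.imwrite("pics/crop2.png",np.hstack([cv2.resize(load(n)["frame"],(400,300)) for n in("w_rest","w_sp")]))
E
```

```text
1.975
30 1 [-0.96  0.7   2.16  1.5   1.05  1.89] True [(-180, [0.0, 0.5, 1.9, -0.0, 0.7, 1.6]), (-150, [0.0, 0.5, 1.9, -0.0, 0.7, 1.1]), (-120, [0.0, 0.5, 1.9, -0.0, 0.7, 0.5]), (-90, [0.0, 0.5, 1.9, -0.0, 0.7, 0.0]), (-60, [0.0, 0.5, 1.9, -0.0, 0.7, -0.5]), (-30, [0.0, 0.5, 1.9, -0.0, 0.7, -1.0]), (0, [0.0, 0.5, 1.9, 0.0, 0.7, -1.6]), (30, [0.0, 0.5, 1.9, 0.0, 0.7, -2.1]), (60, [0.0, 0.5, 1.9, -0.0, 0.7, -2.6]), (120, [0.0, 0.5, 1.9, -0.0, 0.7, 2.6]), (150, [0.0, 0.5, 1.9, -0.0, 0.7, 2.1])]
30 -1 [-0.96  0.7   2.16  1.5   1.05 -1.26] True [(-180, [0.0, 0.5, 1.9, -0.0, 0.7, -1.6]), (-150, [0.0, 0.5, 1.9, 0.0, 0.7, -2.1]), (-120, [0.0, 0.5, 1.9, 0.0, 0.7, -2.6]), (-60, [0.0, 0.5, 1.9, -0.0, 0.7, 2.6]), (-30, [0.0, 0.5, 1.9, -0.0, 0.7, 2.1]), (0, [0.0, 0.5, 1.9, -0.0, 0.7, 1.6]), (30, [0.0, 0.5, 1.9, -0.0, 0.7, 1.1]), (60, [0.0, 0.5, 1.9, -0.0, 0.7, 0.5]), (90, [0.0, 0.5, 1.9, -0.0, 0.7, 0.0]), (120, [0.0, 0.5, 1.9, -0.0, 0.7, -0.5]), (150, [0.0, 0.5, 1.9, -0.0, 0.7, -1.0])]
40 1 [-0.89  0.6   2.16  1.41  0.87  2.06] True [(-180, [0.0, 0.4, 2.1, -0.0, 0.5, 1.6]), (-150, [-0.1, 0.4, 2.1
[... 3366 characters left out ...]
 -1.8]), (60, [0.3, 0.8, 1.6, -0.5, 1.4, -2.1]), (90, [0.4, 0.7, 1.9, -0.8, 1.1, -2.2]), (120, [0.4, 0.6, 2.1, -1.2, 0.8, -2.2]), (150, [0.3, 0.5, 2.3, 4.3, 0.6, -2.0])]
75 -1 [-0.56  0.44  2.03  0.42  0.59  0.14] True [(-180, [0.0, 0.5, 2.4, 3.2, 0.6, 1.6]), (-150, [-0.3, 0.5, 2.3, 2.0, 0.6, 1.9]), (-120, [-0.4, 0.6, 2.1, 1.2, 0.8, 2.2]), (-90, [-0.4, 0.7, 1.9, 0.8, 1.1, 2.2]), (-60, [-0.3, 0.8, 1.6, 0.5, 1.4, 2.1]), (-30, [-0.2, 0.8, 1.5, 0.3, 1.6, 1.8]), (0, [0.0, 0.9, 1.4, 0.0, 1.7, 1.6]), (30, [0.2, 0.8, 1.5, -0.3, 1.6, 1.3]), (60, [0.3, 0.8, 1.6, -0.5, 1.4, 1.1]), (90, [0.4, 0.7, 1.9, -0.8, 1.1, 1.0]), (120, [0.4, 0.6, 2.1, -1.2, 0.8, 1.0]), (150, [0.3, 0.5, 2.3, 4.3, 0.6, 1.2])]
3.775
```

View pics/crop2.png

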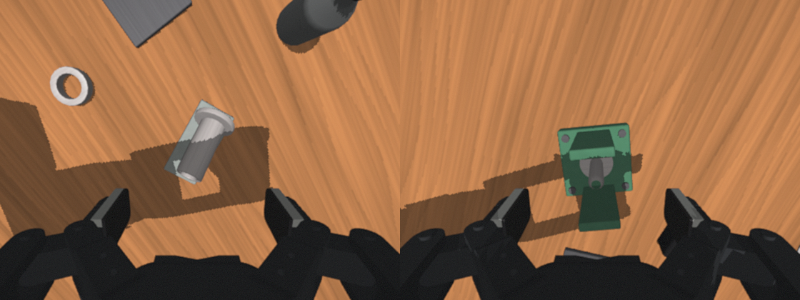

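Both wrist views show their targets clearly: the rest and sleeve at about (200,145) in the left half, the spindle at about (595,175) in the right half. I'll enlarge both.

```bash
python3 - <<'E'
from h import *
a=load("w_rest")["frame"][130:265,215:345];b=load("w_sp")["frame"][160:330,205:340]
cv2.imwrite("pics/crop3.png",np.hstack([cv2.resize(a,(400,int(135*400/130)),interpolation=2)[:500].copy() if 0 else cv2.copyMakeBorder(cv2.resize(a,None,fx=3,fy=3,interpolation=2),0,105,0,0,0),cv2.resize(b,None,fx=3,fy=3,interpolation=2)]))
for n,box in(("w_rest",(215,130,345,265)),("w_sp",(205,160,340,330))):
    c=load(n);hsv=cv2.cvtColor(c["frame"],cv2.COLOR_BGR2HSV)
    m=(hsv[...,1]<85) if n=="w_rest" else (hsv[...,0]>40)&(hsv[...,0]<90)&(hsv[...,1]>60)
    z=np.zeros_like(m);x0,y0,x1,y1=box;z[y0:y1,x0:x1]=m[y0:y1,x0:x1]
    k=max(blobs(c,z),key=cv2.contourArea);h=cv2.convexHull(k)
    P=cv2.approxPolyDP(h,2.5,True)[:,0];print(n);
    for p in P:print(p,np.round(onz(c,*p,.008 if n=="w_rest" else .026),4))
E
```

```text
w_rest
[284 140] [ 0.5407 -0.1614  0.008 ]
[325 163] [ 0.5679 -0.2061  0.008 ]
[328 180] [ 0.5619 -0.2249  0.008 ]
[281 253] [ 0.4715 -0.2756  0.008 ]
[270 257] [ 0.4573 -0.2734  0.008 ]
[230 237] [ 0.4291 -0.2272  0.008 ]
[230 233] [ 0.4318 -0.2229  0.008 ]
[280 141] [ 0.5364 -0.1602  0.008 ]
w_sp
[316 173] [0.5014 0.3078 0.026 ]
[320 177] [0.507  0.3053 0.026 ]
[324 265] [0.5502 0.2113 0.026 ]
[307 318] [0.5575 0.1386 0.026 ]
[252 322] [0.4961 0.1104 0.026 ]
[232 268] [0.4509 0.1713 0.026 ]
[221 185] [0.4098 0.2608 0.026 ]
[229 180] [0.4163 0.269  0.026 ]
```

View pics/crop3.png

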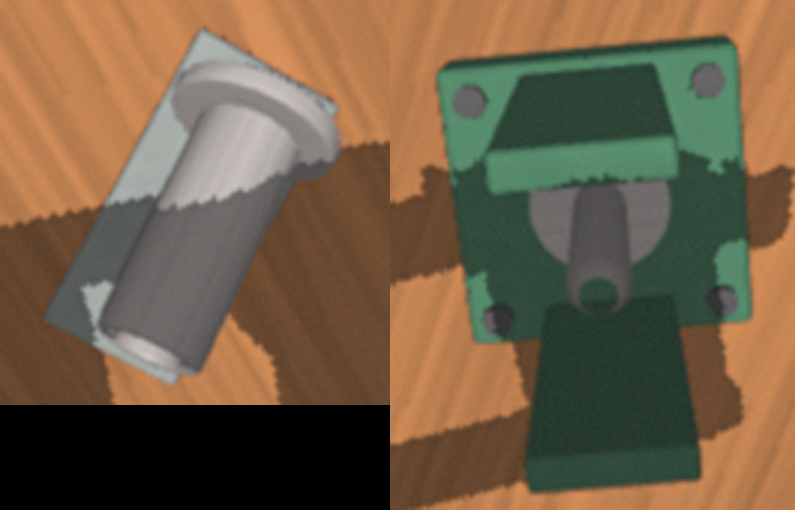

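The crop shows the rest's base corners at about (205,28), (47,320) and (177,383). The spindle's top-face corners are at about (442,73), (737,46), (750,320) and (475,343). The shaft tip is at about (599,293).

```bash
python3 - <<'E'
from h import *
c=load("w_sp");P=lambda u,v:(205+(u-390)/3-.33,160+v/3-.33)
q=np.array([onz(c,*P(*p),.026)[:2] for p in((442,73),(737,46),(750,320),(475,343))])
print(np.round(q,4).tolist(),"side",[round(float(np.linalg.norm(q[i]-q[i-1])),4) for i in range(4)],"ctr",q.mean(0))
e=(q[1]-q[0])+(q[2]-q[3]);f=(q[0]-q[3])+(q[1]-q[2]);print("yaws",np.degrees([np.arctan2(e[1],e[0]),np.arctan2(f[1],f[0])]))
print("tip",onz(c,*P(599,293),.110),"shoulder ctr",onz(c,*P(600,200),.03))
t=load("t1");print(onz(t,115+172/4.4,195+221/4.4,.11))  # top view tip
c=load("w_rest")
P=lambda u,v:(215+u/3-.33,130+v/3-.33)
for p in((205,28),(47,320),(177,383)):print(np.round(onz(c,*P(*p),.008),4))
E
```

```text
[[0.4105, 0.2622], [0.5065, 0.3074], [0.5516, 0.21], [0.4543, 0.1643]] side [0.1073, 0.1062, 0.1073, 0.1074] ctr [0.4807277 0.2359772]
yaws [ 25.15044052 114.46152181]
tip [0.48021427 0.23616746 0.11      ] shoulder ctr [0.4797922  0.23756346 0.03      ]
[0.48121509 0.23304762 0.11      ]
[ 0.5403 -0.16    0.008 ]
[ 0.4299 -0.2267  0.008 ]
[ 0.4609 -0.2761  0.008 ]
```

Two independent estimates of the spindle agree within about 2 mm: (0.4804, 0.2365), yaw 24.8°. Now I'll pick the sleeve and stand it on the plate.

```bash
python3 - <<'E'
from h import *
th=np.radians(30.8);ex=np.array([np.cos(th),np.sin(th),0]);ey=np.array([-ex[1],ex[0],0]);Z=np.array([0,0,1.])
foot=np.array([.5003,-.2202,.042])+.05*ex;a=-np.cos(np.pi/6)*ex+.5*Z;L=.062
g=foot+L*a;p=np.radians(40);d=np.cos(p)*ex-np.sin(p)*Z;o=orient(d,-ey).tolist();off=robot.grip_point_offset+.003
T=g+off*d
robot.set_gripper(.085,80)
robot.move_pose((T-.09*d+.09*Z).tolist(),o)
robot.move_l((T-.09*d).tolist(),.15)
print("touch",robot.move_l(T.tolist(),.08,force_limit=12))
robot.set_gripper(0,80);s=robot.get_state();print("w",s["gripper_width"],s["contact_force"],s["finger_force"])
robot.move_l((T+.13*Z).tolist(),.12)
s=robot.get_state();print(s["time"],s["gripper_width"],s["contact_force"])
cv2.imwrite("pics/held.png",shot("scene","held")["frame"])
yw=np.radians(90);b=p+np.pi/3;y=np.array([-np.sin(yw),np.cos(yw),0]);e=np.array([y[1],-y[0],0]);d2=np.cos(b)*e-np.sin(b)*Z
o2=orient(d2,-y).tolist();G=np.array([.54,.004,.010+L])+off*d2
robot.move_pose((G+.12*Z).tolist(),o2)
s=robot.get_state();print(s["time"],s["gripper_width"],s["contact_force"])
shot("wrist","carry")
print("plate?",robot.move_l((G+.012*Z).tolist(),.1,force_limit=8))
print("plate?",robot.move_l((G-.01*Z).tolist(),.02,force_limit=6))
s=robot.get_state();print(s["time"],s["contact_force"],s["position"]-G)
a1=cv2.resize(load("held")["frame"][80:300,150:400],None,fx=1.6,fy=1.6);b1=shot("scene","down")["frame"][80:300,150:400]
cv2.imwrite("pics/pl.png",np.hstack([a1,cv2.resize(b1,None,fx=1.6,fy=1.6)]))
E
```

```text
touch False
w 0.033764906808705954 [-7.62232448  1.04450863  6.56929882] 78.17090498981997
9.7083 0.03373569344937622 [-0.20085171  0.2705409  -6.73197637]
11.025 0.033872560976640764 [-0.36657808 -0.3653299  -6.48199147]
plate? False
plate? True
12.925 [-1.09168941  0.36878236  7.18762726] [ 0.0001012  -0.00027837  0.00233425]
```

View pics/pl.png

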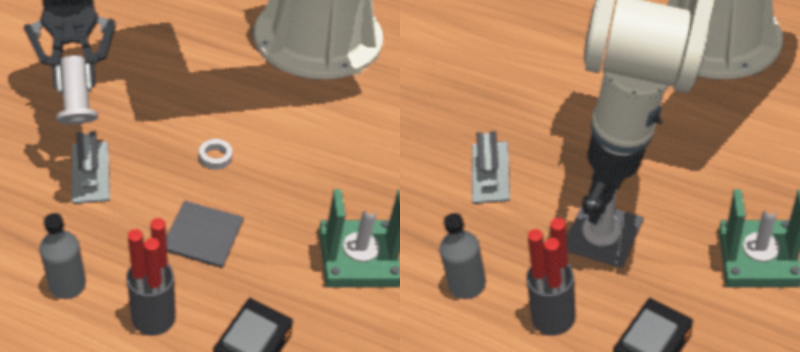

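The left half shows the sleeve held, flange down. The right half shows it upright at the centre of the plate with the flange touching. I'll release it, back off and look.

```bash
python3 - <<'E'
from h import *
robot.set_gripper(.07);robot.set_gripper(.085);robot.hold(.3)
s=robot.get_state();d=Ro.from_euler("xyz",s["ee_rot"]).as_matrix()[:,2]
robot.move_l((np.array(s["position"])-.13*d).tolist(),.2)
look([.54,.004],np.radians(90),.26)
c=shot("wrist","st_w");t=shot("top","st_t");print(robot.get_state()["time"])
x,y=map(int,proj(t,[.54,.004,.05]));A=t["frame"][y-45:y+45,x-45:x+45]
x,y=map(int,proj(c,[.54,.004,.05]));print(x,y,proj(t,[.54,.004,.05]));B=c["frame"][y-75:y+75,x-75:x+75]
cv2.imwrite("pics/st.png",np.hstack([cv2.resize(A,(400,400),interpolation=2),cv2.resize(B,(400,400),interpolation=2)]))
E
```

```text
15.3417
275 214 (np.float64(275.7998809144609), np.float64(218.1003165507808))
```

View pics/st.png

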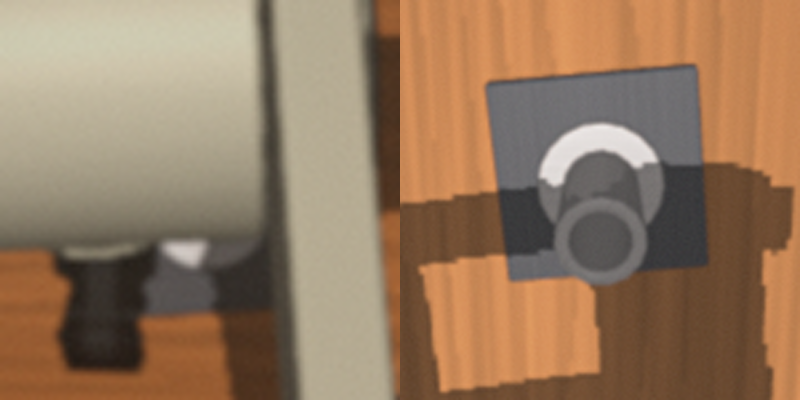

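The sleeve is standing upright and free on the plate. In the crop the flange centre is at about (601,184) and the tube's top ring at about (600,240). I'll measure from those, re-grip from above and carry it over the shaft.

```bash
python3 - <<'E'
from h import *
c=load("st_w");P=lambda u,v:(275-75+(u-400)/2.667-.3,214-75+v/2.667-.3)
top=onz(c,*P(600,240),.100);fl=onz(c,*P(601,184),.018);print("top",top,"flange",fl)
S=np.array([*((top+fl)/2)[:2],0]);yw=np.radians(114.8);o=[np.pi,0,yw];Z=np.array([0,0,1.])
off=robot.grip_point_offset+.003
T=S+Z*(.010+.076-off)
robot.move_pose((T+.10*Z).tolist(),o)
print("touch",robot.move_l(T.tolist(),.1,force_limit=12))
robot.set_gripper(0,80);s=robot.get_state();print("w",s["gripper_width"],s["contact_force"])
robot.move_l((T+.165*Z).tolist(),.15)
s=robot.get_state();print(s["time"],s["gripper_width"],s["contact_force"],s["ft_torque"])
Q=np.array([.4804,.2365,T[2]+.165])
robot.move_pose(Q.tolist(),o);robot.hold(.3)
s=robot.get_state();print(s["time"],s["contact_force"],s["position"]-Q)
f=shot("scene","over");x,y=map(int,proj(f,[.48,.236,.13]))
w=shot("wrist","over_w")
cv2.imwrite("pics/over.png",np.hstack([cv2.resize(f["frame"][y-55:y+55,x-55:x+55],(400,400),interpolation=2),cv2.resize(w["frame"][0:420,70:490],(400,400))]))
E
```

```text
top [0.53900459 0.00423421 0.1       ] flange [0.53927528 0.00395103 0.018     ]
touch False
w 0.03500932868154237 [-2.68791674 -0.50427668  7.67648086]
18.8167 0.03484029867996016 [-0.2600407   0.38682525 -6.45414182] [-0.00921416 -0.01742364 -0.04992425]
20.0667 [ 0.03205233  0.22329886 -6.45445293] [ 3.90990729e-04 -8.19407977e-04 -1.35400977e-05]
```

View pics/over.png

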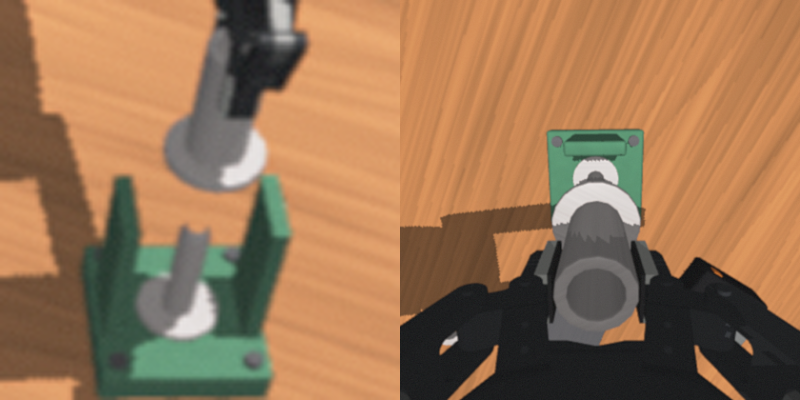

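The sleeve hangs upright above the shaft. In the wrist view the flange and shoulder are both centred at about column 595. I'll lower it with force limits.

```bash
python3 - <<'E'
from h import *
p0=np.array([.4804,.2365]);z0=robot.get_state()["position"][2];zf=lambda z:z-z0+.175
def to(f,v,lim):
    r=robot.move_l([*p0,f-.175+Z0],v,force_limit=lim);s=robot.get_state()
    print(f,r,"foot",round(zf(s["position"][2]),4),np.round(s["contact_force"],1),np.round(s["ft_torque"],2),round(s["time"],1),s["gripper_width"]);return r
Z0=z0
if not to(.118,.06,8) and not to(.085,.02,6) and not to(.04,.03,6): to(.024,.015,6)
E
```

```text
0.118 False foot 0.1184 [-0.  -0.5 -5.6] [-0.01 -0.07  0.01] 21.3 0.03509905680007956
0.085 False foot 0.0851 [ 0.6  0.3 -5.6] [-0.02 -0.01  0.04] 23.1 0.034694512230960886
0.04 False foot 0.0402 [-0.5  0.5 -5.9] [ 0.    0.01 -0.01] 24.7 0.035136695865620605
0.024 True foot 0.0306 [-1.3 -0.4  4.9] [-0.02 -0.02  0.02] 25.4 0.035095914521797146
```

It seated at the shoulder height with no rubbing on the way down. Releasing and checking.

```bash
python3 - <<'E'
from h import *
robot.set_gripper(.06);robot.set_gripper(.085);robot.hold(.2)
s=robot.get_state();p=np.array(s["position"]);print(s["contact_force"])
robot.move_l((p+[0,0,.16]).tolist(),.15);robot.hold(.3)
f=shot("scene","end");w=shot("wrist","end_w");print(robot.get_state()["time"],robot.get_state()["contact_force"])
x,y=map(int,proj(f,[.48,.236,.08]))
cv2.imwrite("pics/end.png",np.hstack([cv2.resize(f["frame"][y-55:y+55,x-55:x+55],(400,400),interpolation=2),cv2.resize(w["frame"][0:420,70:490],(400,400))]))
print(proj(f,[.4804,.2365,.12]),x-55,y-55)
E
```

```text
[ 0.45687438 -0.08380415  0.7562559 ]
27.95 [-0.75765436  0.31738298  0.29005111]
(np.float64(381.8177309003557), np.float64(208.51681885214046)) 323 164
```

View pics/end.png

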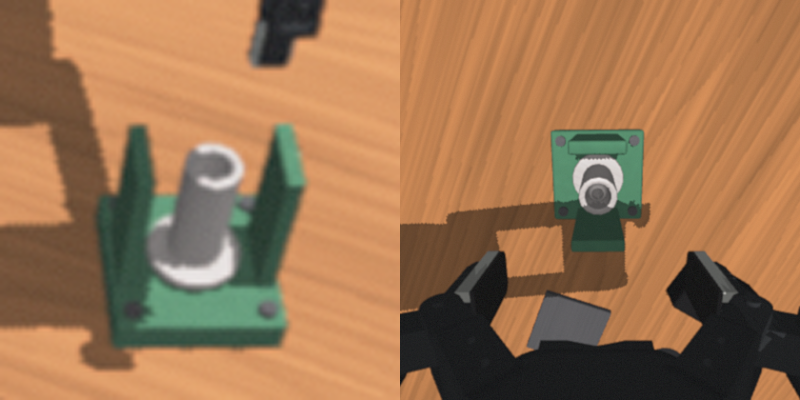

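The sleeve is home on the shoulder, with its rim at about (214,165), just below the cheek tops. The gripper is clear of it.

```bash
python3 -c "
from rig import robot
print(robot.finish_job())"
```

```text
the job is handed in; nothing more can be done
None
```

The sleeve was stood on the plate, then re-gripped from above and lowered onto the spindle until the flange seated on the shoulder; I released it and handed the job in at about 28 s, with no verdict returned.

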